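Lay out the servos for two arm kits

ROBOT

A 6-joint arm with a two-finger parallel gripper is mounted at the origin on the work surface. World frame = base frame: x ahead of the robot, y to its left, z up, the work surface at z = 0. Lengths are in m, angles in rad, forces in N, time in s.
With the tool pointing down it reaches from about 0.3 to 0.875 m from the base axis. Payload 6.4 kg.
Tool frame: the origin (TCP) lies at the centre of the arm's flange, where the gripper is bolted on; the fingertips stand 173 mm ahead of it and the grasp point (between the pads) lies 155 mm ahead of it; z points along the fingers, x is the direction in which the jaws open and shut, and the axes are right-handed (so a half turn about z gives the same grasp; the last joint's range is limited). The gripper opens to 85 mm and grips with 20 to 120 N. Pads are 22 mm wide; open, the fingers measure 114 mm over their backs; the gripper's body (76 mm by 85 mm) begins 54 mm behind the grasp point. The pads swing forward as they close: fully open they stand 13 mm farther back than shut.
Start: joints at [1.137, 0.181, 1.607, -0, 1.354, -0.206], TCP at [0.13, 0.56, 0.405] pointing down, gripper open.
Joint ranges: [-2.99, 2.99], [-0.89, 2.07], [0.3, 2.58], [-1.14, 4.28], [0, 2.63], [-3.12, 3.12]. Speed limits (rad/s): [2.57, 2.57, 3.01, 3.14, 3.14, 3.14].

INTERFACE

Orientations are given as a unit quaternion [w, x, y, z].
In Python, from bench import ctrl gives the robot as it stands. The module is installed in compiled form; this text tells all that it offers.
- The arm moves only by the tool move_arm, never from a script. Its argument "moves" is a list of rows, each an object of numbers: "gripper": the opening in per cent of the stroke, from 0 (shut) to 100 (fully open); "x", "y", "z": the shift along the tool's x, y, z in cm; "roll": the turn about the tool's z in degrees. In form: [{"gripper": .., "x": .., "y": .., "z": .., "roll": ..}, ...]. A call has 1 to 5 rows; each row shifts and turns the commanded pose from where the row before left it, along the tool's axes as they then stand; what a row does not reach is not made up. A row lasts 1/8 s, in which the tool goes at most 62.5 mm and 10.7 degrees, less where a joint would pass 70% of its speed; a pose out of reach is approached as far as the arm can. A call is refused whole if a number of a shift passes 6.25 or a number of a turn 10.7, either way. A call with a gripper value outside its range is refused whole. The fingers move at their own pace and stop on an object; the grip force is fixed at half the most. Time passes only in rows, so rows that do not move let the fingers close. It gives the time, the measured TCP pose, the force and the opening at its end, in the units of the state.
- ctrl.get_obs(): the state, without advancing time (a new reading comes with each control period).
- ctrl.camera(name): name is "scene" or "top" or "wrist"; returns a dict with "img" (480x640x3 uint8, red, green, blue), "fx", "fy", "cx", "cy" (pixels), "world_from_camera" (4x4, takes a point from camera to world coordinates); the wrist camera has in their place "tool_from_camera" (4x4, takes a point from camera to tool coordinates, whose origin is the TCP and whose axes are the tool frame's). Camera axes: x right, y up, looking along -z (the intrinsics and any distortion apply to the point x, -y, -z); pixel columns grow to the right and rows downward; lengths in m; the calibration is good to about 2 mm. A picture is of the moment at which its call begins: read the wrist's pose just before it. There is no depth.
- ctrl.hand_in(): hands the job in, once; it reports no verdict.
The state is a dict: "time_s": time; "q": joint angles; "dq": joint speeds; "joint_efforts": joint torques, N m; "eef_pos": TCP position; "eef_rot": TCP orientation; "wrist_force": force on the tool from outside, world axes, zero at the start; "torque": the same for the moment, N m; "opening": opening from 0.0 (shut) to 1.0 (fully open).
Only numpy, scipy, OpenCV 4.12 (cv2) and the standard library are available. Lean on these libraries where they do the work, as an engineer would, in place of code of your own. Each camera call takes 0.05 s, during which the arm holds its last target. There are 200 camera calls.

TASK

Kit out the blue and the yellow robot arm: put each of the four blue-topped and yellow-topped servo motors into the nest of its own colour and size, upright and flat on the floor of the pocket, set down rather than dropped, and let go. The faulty servo with the red top and the orange bracket stay where they are.

Things in the scene. Friction and masses are not known exactly. Their poses are not given: they have to be found in the camera images.
- blue_large_mid (a point): large servo motor with a blue top, standing upright and loose on the table: black plastic box with blue upper part; casing 66 long x 30 wide x 50 high; two thin mounting ears stick out 9 more at each end (84 over all), 31 to 35 above the underside; a white round horn on top near one end rises 6 above the casing; about 160 g (mm). The point is the centre of the casing, half-way up (25 mm above its underside); x along its length towards the horn, y across its width, z up.
- yellow_large_mid (a point): large servo motor with a yellow top, standing upright and loose on the table: black plastic box with yellow upper part; casing 66 long x 30 wide x 50 high; two thin mounting ears stick out 9 more at each end (84 over all), 31 to 35 above the underside; a white round horn on top near one end rises 6 above the casing; about 160 g (mm). The point is the centre of the casing, half-way up (25 mm above its underside); x along its length towards the horn, y across its width, z up.
- blue_small_mid (a point): small servo motor with a blue top, standing upright and loose on the table: black plastic box with blue upper part; casing 42 long x 22 wide x 38 high; two thin mounting ears stick out 7 more at each end (56 over all), 22 to 26 above the underside; a white round horn on top near one end rises 6 above the casing; about 60 g (mm). The point is the centre of the casing, half-way up (19 mm above its underside); x along its length towards the horn, y across its width, z up.
- yellow_small_mid (a point): small servo motor with a yellow top, standing upright and loose on the table: black plastic box with yellow upper part; casing 42 long x 22 wide x 38 high; two thin mounting ears stick out 7 more at each end (56 over all), 22 to 26 above the underside; a white round horn on top near one end rises 6 above the casing; about 60 g (mm). The point is the centre of the casing, half-way up (19 mm above its underside); x along its length towards the horn, y across its width, z up.
- nest_blue_large_seat (a point): large blue nest fixed to the table: a low rectangular blue frame, 100 x 64 mm outside, 10 mm high, walls 8 mm thick, around a pocket 84 x 48 mm with a dark floor 3 mm above the table, open at the top. The point is the centre of the pocket's floor; x along its length, y across, z up. A servo may face either way along it.
- nest_yellow_large_seat (a point): large yellow nest fixed to the table: a low rectangular yellow frame, 100 x 64 mm outside, 10 mm high, walls 8 mm thick, around a pocket 84 x 48 mm with a dark floor 3 mm above the table, open at the top. The point is the centre of the pocket's floor; x along its length, y across, z up. A servo may face either way along it.
- nest_blue_small_seat (a point): small blue nest fixed to the table: a low rectangular blue frame, 74 x 54 mm outside, 10 mm high, walls 8 mm thick, around a pocket 58 x 38 mm with a dark floor 3 mm above the table, open at the top. The point is the centre of the pocket's floor; x along its length, y across, z up. A servo may face either way along it.
- nest_yellow_small_seat (a point): small yellow nest fixed to the table: a low rectangular yellow frame, 74 x 54 mm outside, 10 mm high, walls 8 mm thick, around a pocket 58 x 38 mm with a dark floor 3 mm above the table, open at the top. The point is the centre of the pocket's floor; x along its length, y across, z up. A servo may face either way along it.
- red_small_mid (a point): small servo motor with a red top (faulty, stays where it is): same shape and size as the other small ones, loose, upright. The point is the centre of the casing, 19 mm above its underside; axes as for the others.
- bracket_mid (a point): orange printed U-shaped bracket, loose on the table (stays where it is): base 56 x 36 mm, two upright cheeks, 40 mm high, 64 mm long over its round bosses. The point is its centre, 20 mm above its underside; x along its length, z up.

How it is judged:
At the end, for the whole second after the job is handed in: All four blue or yellow servos upright (0.12 rad), flat in the pocket of their own colour and size (centres within 16 mm in plan, 4 mm in height), released, at rest; red servo and orange bracket at rest within 20 mm of their start, tilt under 0.3 rad (horizontal distance between blue_large_mid and nest_blue_large_seat below 0.016 m and z of blue_large_mid in the frame of nest_blue_large_seat between 0.021 and 0.029 m and angle between each of blue_large_mid, yellow_large_mid, blue_small_mid, yellow_small_mid's own z axis and vertical below 0.12 rad and linear speed of each of blue_large, yellow_large, blue_small, yellow_small, red_small, bracket below 0.02 m/s and contact force between each of blue_large, yellow_large, blue_small, yellow_small and the fingers below 0.1 N and horizontal distance between yellow_large_mid and nest_yellow_large_seat below 0.016 m and z of yellow_large_mid in the frame of nest_yellow_large_seat between 0.021 and 0.029 m and horizontal distance between blue_small_mid and nest_blue_small_seat below 0.016 m and z of blue_small_mid in the frame of nest_blue_small_seat between 0.015 and 0.023 m and horizontal distance between yellow_small_mid and nest_yellow_small_seat below 0.016 m and z of yellow_small_mid in the frame of nest_yellow_small_seat between 0.015 and 0.023 m and distance of each of red_small_mid, bracket_mid from where it was at the start of the episode below 0.02 m and angle between each of red_small_mid, bracket_mid's own z axis and vertical below 0.3 rad); the robot touches nothing.
It fails at once if a blue- or yellow-topped servo is dropped: let go with its underside more than 35 mm above the table ((height (world z) of blue_large_mid above 0.06 m and contact force between blue_large and the fingers below 0.05 N) or (height (world z) of yellow_large_mid above 0.06 m and contact force between yellow_large and the fingers below 0.05 N) or (height (world z) of blue_small_mid above 0.054 m and contact force between blue_small and the fingers below 0.05 N) or (height (world z) of yellow_small_mid above 0.054 m and contact force between yellow_small and the fingers below 0.05 N)).
It fails at once if the red-topped servo or the orange bracket is moved more than 20 mm or tipped (distance of any of red_small_mid, bracket_mid from where it was at the start of the episode above 0.02 m or angle between any of red_small_mid, bracket_mid's own z axis and vertical above 0.3 rad).
It also fails if it takes over 118 s, if anything falls off the work surface, if the arm or the gripper's body presses on something with over 40 N, if the wrist force passes 120 N, or if a joint passes its speed limit or range.

## Working session

There is one attempt and no reset: what is moved stays moved. The work goes in short steps, Python scripts to look and compute and a tool call to move; the robot and the scene stay as the last step left them, time stands still between calls to the robot, and variables do not carry over. Pictures are saved under pics/ and viewed, about 12 in all and at most 16, crops included, and the job is handed in when it is done.

Besides the shell and the picture viewer there is one more tool, called as name(argument=value, ...), one argument or row to a line, values as JSON. move_arm: Moves the arm, as the interface text tells. Its arguments: {"type":"object","properties":{"moves":{"type":"array","items":{"type":"object","properties":{"gripper":{"type":"number"},"x":{"type":"number"},"y":{"type":"number"},"z":{"type":"number"},"roll":{"type":"number"}}}}},"required":["moves"]}

```bash
mkdir -p pics
python3 - <<'E'
from bench import ctrl
import cv2,numpy as np
o=ctrl.get_obs();print(o)
for n in["top","scene"]:
    c=ctrl.camera(n);cv2.imwrite(f"pics/{n}0.png",c["img"][:,:,::-1]);np.savez(f"{n}0.npz",**c)
    print(n,{k:v for k,v in c.items() if k!="img"})
E
```

```text
{'time_s': 0.0, 'q': array([ 1.13669838e+00,  1.81561934e-01,  1.60797707e+00, -4.65556316e-06,
        1.35377605e+00, -2.06301072e-01]), 'dq': array([-0.00069399, -0.00010053,  0.00010311, -0.0004996 , -0.00018289,
        0.00135678]), 'joint_efforts': array([-5.74376845e-04, -4.44876087e+01, -3.51333690e+01, -3.80476822e-04,
        9.01583611e-03, -2.82625797e-05]), 'eef_pos': array([0.1297348 , 0.5599277 , 0.40378708]), 'eef_rot': array([ 3.88366380e-04,  7.82888872e-01,  6.22160970e-01, -7.68663894e-04]), 'wrist_force': array([ 0.20886823, -0.138636  ,  0.05890359]), 'torque': array([0.00295839, 0.04554746, 0.01554173]), 'opening': 1.0027111861758793}
top {'fx': 516.907170367015, 'fy': 516.907170367015, 'cx': 327.50388108967405, 'cy': 240.15000122707224, 'world_from_camera': array([[-0.02805033,  0.98556109, -0.16698057,  0.36845124],
       [-0.99960559, -0.02742949,  0.00602362, -0.03140626],
       [ 0.00135645,  0.16708367,  0.98594179,  0.92630339],
       [ 0.        ,  0.        ,  0.        ,  1.        ]])}
scene {'fx': 456.327278320564, 'fy': 456.327278320564, 'cx': 324.7793126705502, 'cy': 236.71793740772054, 'world_from_camera': array([[ 0.81699682, -0.4170633 ,  0.398214  ,  0.89923421],
       [ 0.57655386,  0.60289705, -0.55145334, -0.56760709],
       [-0.01009109,  0.68012745,  0.73302444,  0.73525356],
       [ 0.        ,  0.        ,  0.        ,  1.        ]])}
```

View pics/top0.png

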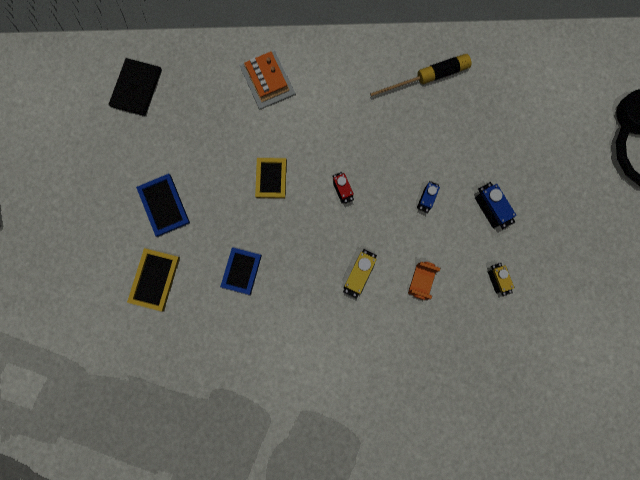

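View pics/scene0.png

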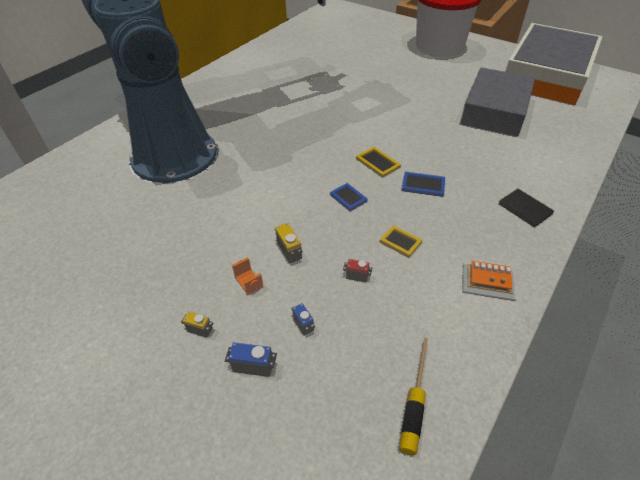

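The top view shows all four nests on the left (blue large ~(163,205), yellow large ~(154,280), yellow small ~(271,178), blue small ~(241,271)). The servos are on the right: red (343,187), blue small (429,197), blue large (496,206), yellow large (361,273), yellow small (502,279), with the bracket at (424,281). The scene view shows the same layout from the side.

```bash
cat > h.py <<'E'
import cv2,numpy as np
def rays(c,px):
    T=c["world_from_camera"];px=np.atleast_2d(px).astype(float)
    d=np.c_[(px[:,0]-c["cx"])/c["fx"],-(px[:,1]-c["cy"])/c["fy"],-np.ones(len(px))]
    return T[:3,3],d@T[:3,:3].T
def plane(c,px,z):
    o,d=rays(c,px);return (o+d*((z-o[2])/d[:,2])[:,None])[:,:2]
def tri(c1,p1,c2,p2):
    o1,d1=rays(c1,p1);o2,d2=rays(c2,p2);d1,d2=d1[0],d2[0]
    s=np.linalg.lstsq(np.c_[d1,-d2],o2-o1,rcond=None)[0]
    a,b=o1+s[0]*d1,o2+s[1]*d2;return (a+b)/2,np.linalg.norm(a-b)
def mask(img,col):
    h=cv2.cvtColor(np.ascontiguousarray(img),cv2.COLOR_RGB2HSV)
    lo,hi={"blue":((105,110,40),(130,255,255)),"yellow":((18,120,60),(32,255,255)),"red":((172,130,50),(180,255,255)),"white":((0,0,130),(180,75,255))}[col]
    return cv2.inRange(h,lo,hi)
def blobs(img,col,amin=60):
    cs,_=cv2.findContours(mask(img,col),cv2.RETR_EXTERNAL,cv2.CHAIN_APPROX_NONE)
    return [k[:,0] for k in cs if cv2.contourArea(k)>amin]
def near(bs,p): return min(bs,key=lambda b:np.hypot(*(b.mean(0)-p)))
def cen(b):
    m=cv2.moments(b);return np.array([m["m10"],m["m01"]])/m["m00"]
def horn(img,b):
    m=np.zeros(img.shape[:2],np.uint8);cv2.fillPoly(m,[cv2.convexHull(b)],255)
    w=mask(img,"white")&cv2.dilate(m,np.ones((3,3)))
    cs,_=cv2.findContours(w,cv2.RETR_EXTERNAL,cv2.CHAIN_APPROX_NONE)
    k=max(cs,key=cv2.contourArea);(c,r)=cv2.minEnclosingCircle(k);return np.array(c),r
E
cat > m.py <<'E'
from h import *
t=dict(np.load("top0.npz"));s=dict(np.load("scene0.npz"))
N={"nbl":("blue",(163,205),(423,184)),"nyl":("yellow",(154,280),(378,161)),"nys":("yellow",(271,178),(401,241)),"nbs":("blue",(241,271),(348,197))}
S={"bl":("blue",(496,206),(251,355),.05),"yl":("yellow",(361,273),(288,238),.05),"bs":("blue",(429,197),(302,317),.038),"ys":("yellow",(502,279),(198,321),.038),"rs":("red",(343,187),(358,268),.038)}
for n,(c,p,q) in N.items():
    a=near(blobs(t["img"],c),p);b=near(blobs(s["img"],c),q)
    X,e=tri(t,cen(a),s,cen(b))
    r=cv2.minAreaRect((plane(t,a,.01)*1000).astype(np.float32));bx=cv2.boxPoints(r);e1=bx[1]-bx[0];e2=bx[2]-bx[1]
    l=e1 if np.hypot(*e1)>np.hypot(*e2) else e2
    print(n,"tri",(X*1000).round(),"err",round(e*1000,1),"rect",np.round(r[0]),np.round(r[1]),"yaw",round(np.degrees(np.arctan2(l[1],l[0]))%180,1))
for n,(c,p,q,z) in S.items():
    a=near(blobs(t["img"],c),p);b=near(blobs(s["img"],c),q)
    ha,ra=horn(t["img"],a);hb,rb=horn(s["img"],b);X,e=tri(t,ha,s,hb)
    r=cv2.minAreaRect((plane(t,a,z)*1000).astype(np.float32));bx=cv2.boxPoints(r);e1=bx[1]-bx[0];e2=bx[2]-bx[1]
    l=e1 if np.hypot(*e1)>np.hypot(*e2) else e2
    H=plane(t,ha,z+.006)[0]*1000
    print(n,"horn tri",(X*1000).round(),"err",round(e*1000,1),"px",ha.round(),hb.round(),"horn",H.round(),"rect",np.round(r[0]),np.round(r[1]),"yaw",round(np.degrees(np.arctan2(l[1],l[0]))%180,1))
E
python3 m.py
```

```text
nbl tri [598. 263.   9.] err 0.6 rect [598. 262.] [102.  65.] yaw 22.2
nyl tri [462. 277.   5.] err 0.3 rect [462. 275.] [ 64. 100.] yaw 164.2
nys tri [644.  65.   7.] err 0.1 rect [643.  65.] [55. 74.] yaw 178.4
nbs tri [473. 120.   8.] err 0.0 rect [473. 120.] [54. 73.] yaw 163.7
bl horn tri [ 583. -330.   64.] err 6.5 px [496. 195.] [253. 348.] horn [ 587. -330.] rect [ 575. -337.] [66. 30.] yaw 27.2
yl horn tri [473. -98.  56.] err 0.8 px [364. 264.] [290. 238.] horn [474. -98.] rect [460. -91.] [30. 66.] yaw 152.3
bs horn tri [ 604. -219.   49.] err 6.4 px [432. 190.] [308. 312.] horn [ 603. -223.] rect [ 596. -220.] [22. 43.] yaw 155.6
ys horn tri [ 451. -334.   49.] err 1.7 px [503. 274.] [199. 315.] horn [ 451. -336.] rect [ 444. -338.] [42. 21.] yaw 17.2Traceback (most recent call last):
  File "m.py", line 12, in <module>
    a=near(blobs(t["img"],c),p);b=near(blobs(s["img"],c),q)
  File "h.py", line 19, in near
    def near(bs,p): return min(bs,key=lambda b:np.hypot(*(b.mean(0)-p)))
                           ~~~^^^^^^^^^^^^^^^^^^^^^^^^^^^^^^^^^^^^^^^^^^
ValueError: min() iterable argument is empty
```

```bash
cat > plan.py <<'E'
import sys,numpy as np
from bench import ctrl
# usage: plan.py x y z yaw(mm,deg of tool x) : roll first, then shift in tool axes
def state():
    o=ctrl.get_obs();w,x,y,z=o["eef_rot"]
    ax=np.array([1-2*(y*y+z*z),2*(x*y+w*z)]);tilt=np.hypot(x*z+w*y if 0 else 2*(x*z+w*y),2*(y*z-w*x))
    return o,o["eef_pos"]*1000,np.degrees(np.arctan2(ax[1],ax[0])),tilt
if __name__=="__main__":
    o,p,yaw,tilt=state()
    print("t",round(o["time_s"],2),"pos",p.round(1),"yaw",round(yaw,1),"tilt",round(tilt,3),"open",round(o["opening"],3),"F",o["wrist_force"].round(1))
    a=[float(v) for v in sys.argv[1:]]
    for i in range(0,len(a),4):
        X,Y,Z,A=a[i:i+4];r=-(A-yaw);d=np.array([X,Y,Z])-p;c,s=np.cos(np.radians(A)),np.sin(np.radians(A))
        v=np.array([c*d[0]+s*d[1],s*d[0]-c*d[1],-d[2]])/10;n=int(np.ceil(np.linalg.norm(v)/6.1))or 1
        print("roll",round(r,1),"rows",int(np.ceil(abs(r)/10.6)),"shift",v.round(2),"n",n,"per row",(v/n).round(2));p=np.array([X,Y,Z]);yaw=A
E
python3 plan.py 460 -91 330 62.3
```

```text
t 0.1 pos [129.7 559.9 403.9] yaw 76.9 tilt 0.002 open 1.001 F [0.3 0.5 0.7]
roll 14.6 rows 2 shift [-42.28  59.5    7.39] n 13 per row [-3.25  4.58  0.57]
```

move_arm(
  moves=[
    {"roll": 7.3},
    {"roll": 7.3},
    {"x": -3.25,"y": 4.58,"z": 0.57},
    {"x": -3.25,"y": 4.58,"z": 0.57},
    {"x": -3.25,"y": 4.58,"z": 0.57},
  ],
)

```text
validation failed for argument at $.mo...
```

move_arm(
  moves=[
    {"x": -3.25,"y": 4.58,"z": 0.57},
    {"x": -3.25,"y": 4.58,"z": 0.57},
    {"x": -3.25,"y": 4.58,"z": 0.57},
    {"x": -3.25,"y": 4.58,"z": 0.57},
    {"x": -3.25,"y": 4.58,"z": 0.57},
  ],
)

```text
validation failed for argument at $.mo...
```

move_arm(
  moves=[
    {"x": -3.25,"y": 4.58,"z": 0.57},
    {"x": -3.25,"y": 4.58,"z": 0.57},
    {"x": -3.25,"y": 4.58,"z": 0.57},
    {"x": -3.25,"y": 4.58,"z": 0.57},
    {"x": -3.25,"y": 4.58,"z": 0.57},
  ],
)

```text
validation failed for argument at $.mo...
```

move_arm(
  moves=[
    {"x": 0},
    {"x": 0},
  ],
)

```text
validation failed for argument at $.mo...
```

```bash
cat > wr.py <<'E'
import sys,cv2,numpy as np
from bench import ctrl
from scipy.spatial.transform import Rotation as R
def wrist(name):
    o=ctrl.get_obs();c=ctrl.camera("wrist");w,x,y,z=o["eef_rot"];T=np.eye(4);T[:3,:3]=R.from_quat([x,y,z,w]).as_matrix();T[:3,3]=o["eef_pos"]
    c["world_from_camera"]=T@c["tool_from_camera"];cv2.imwrite(f"pics/{name}.png",c["img"][:,:,::-1]);np.savez(f"{name}.npz",**{k:v for k,v in c.items()});return c
if __name__=="__main__":
    c=wrist(sys.argv[1]);print({k:np.round(v,3) for k,v in c.items() if k!="img"})
E
python3 wr.py w1; python3 plan.py 460 -91 330 62.3
```

```text
{'fx': np.float64(393.876), 'fy': np.float64(393.876), 'cx': np.float64(319.41), 'cy': np.float64(234.644), 'tool_from_camera': array([[ 1.   , -0.   ,  0.   ,  0.   ],
       [-0.   , -0.958, -0.288, -0.073],
       [ 0.   ,  0.288, -0.958,  0.03 ],
       [ 0.   ,  0.   ,  0.   ,  1.   ]]), 'world_from_camera': array([[ 0.226, -0.933, -0.28 ,  0.058],
       [ 0.974,  0.216,  0.066,  0.577],
       [-0.002, -0.288,  0.958,  0.374],
       [ 0.   ,  0.   ,  0.   ,  1.   ]])}
t 0.15 pos [129.8 560.  404. ] yaw 76.9 tilt 0.001 open 1.0 F [ 0.3  0.2 -0.9]
roll 14.6 rows 2 shift [-42.29  59.5    7.4 ] n 13 per row [-3.25  4.58  0.57]
```

View pics/w1.png

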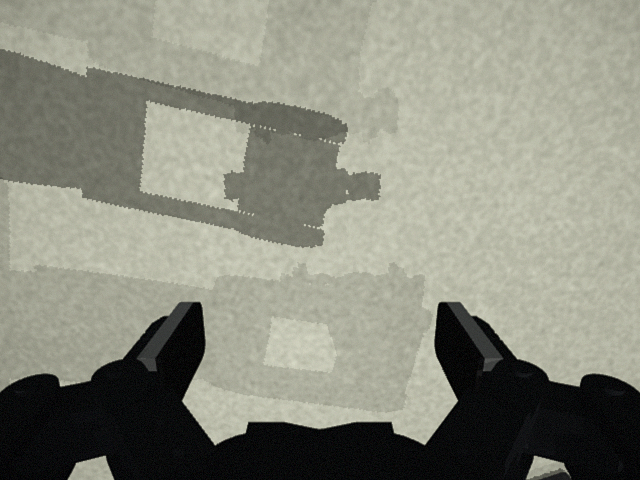

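The moves were refused, so nothing moved; the wrist image only shows the table at the start pose. Probably every row needs all five fields.

move_arm(
  moves=[
    {"gripper": 100,"x": 0,"y": 0,"z": 0,"roll": 7.3},
    {"gripper": 100,"x": 0,"y": 0,"z": 0,"roll": 7.3},
    {"gripper": 100,"x": -3.25,"y": 4.58,"z": 0.57,"roll": 0},
    {"gripper": 100,"x": -3.25,"y": 4.58,"z": 0.57,"roll": 0},
    {"gripper": 100,"x": -3.25,"y": 4.58,"z": 0.57,"roll": 0},
  ],
)

```text
time_s: 0.78
eef_pos: [0.2066, 0.4085, 0.3871]
eef_rot: [0.0, 0.855, 0.518, -0.0]
wrist_force: [0.7, 0.5, -0.2]
opening: 0.999
```

move_arm(
  moves=[
    {"gripper": 100,"x": -3.25,"y": 4.58,"z": 0.57,"roll": 0},
    {"gripper": 100,"x": -3.25,"y": 4.58,"z": 0.57,"roll": 0},
    {"gripper": 100,"x": -3.25,"y": 4.58,"z": 0.57,"roll": 0},
    {"gripper": 100,"x": -3.25,"y": 4.58,"z": 0.57,"roll": 0},
    {"gripper": 100,"x": -3.25,"y": 4.58,"z": 0.57,"roll": 0},
  ],
)

```text
time_s: 1.4
eef_pos: [0.334, 0.1581, 0.3591]
eef_rot: [0.0, 0.856, 0.518, 0.0]
wrist_force: [1.5, 0.5, -0.1]
opening: 0.998
```

move_arm(
  moves=[
    {"gripper": 100,"x": -3.25,"y": 4.58,"z": 0.57,"roll": 0},
    {"gripper": 100,"x": -3.25,"y": 4.58,"z": 0.57,"roll": 0},
    {"gripper": 100,"x": -3.25,"y": 4.58,"z": 0.57,"roll": 0},
    {"gripper": 100,"x": -3.25,"y": 4.58,"z": 0.57,"roll": 0},
    {"gripper": 100,"x": -3.25,"y": 4.58,"z": 0.57,"roll": 0},
  ],
)

```text
time_s: 2.02
eef_pos: [0.4616, -0.0923, 0.3303]
eef_rot: [0.0, 0.856, 0.517, 0.0]
wrist_force: [0.6, 0.7, -0.3]
opening: 1.003
```

move_arm(
  moves=[
    {"gripper": 100,"x": 0,"y": 0,"z": 0,"roll": 0},
    {"gripper": 100,"x": 0,"y": 0,"z": 0,"roll": 0},
  ],
)

```text
time_s: 2.28
eef_pos: [0.4607, -0.0902, 0.33]
eef_rot: [-0.001, 0.856, 0.517, -0.0]
wrist_force: [-0.1, 0.2, -0.3]
opening: 0.999
```

```bash
python3 wr.py w2 >/dev/null; python3 plan.py 460 -91 330 62.3
```

```text
t 2.33 pos [460.6 -89.7 330.2] yaw 62.4 tilt 0.001 open 1.006 F [ 0.1 -0.3  0.1]
roll 0.1 rows 1 shift [-0.15  0.01  0.02] n 1 per row [-0.15  0.01  0.02]
```

View pics/w2.png

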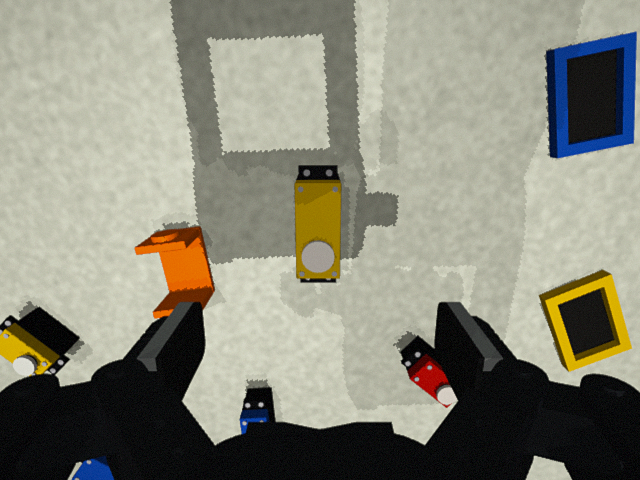

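The wrist image shows the yellow large servo centred and aligned with the jaws, top about (318,230), with the bracket and red servo clear of the fingers. I'll cross-check its position and height against the top view.

```bash
cat > mw.py <<'E'
from h import *
import sys
def meas(npz,col,px,z,t=None,tp=None):
    c=dict(np.load(npz));b=near(blobs(c["img"],col),px)
    P=(plane(c,b,z)*1000).astype(np.float32);r=cv2.minAreaRect(P);bx=cv2.boxPoints(r);e1=bx[1]-bx[0];e2=bx[2]-bx[1]
    l=e1 if np.hypot(*e1)>np.hypot(*e2) else e2
    print(npz,np.round(r[0],1),np.round(r[1],1),"yaw",round(np.degrees(np.arctan2(l[1],l[0]))%180,1),end=" ")
    t=dict(np.load("top0.npz"))
    if tp is not None:
        a=near(blobs(t["img"],col),tp)
        if "n" in sys.argv: pa,pb=cen(a),cen(b)
        else: pa,pb=horn(t["img"],a)[0],horn(c["img"],b)[0]
        X,e=tri(t,pa,c,pb);print("tri",(X*1000).round(1),"err",round(e*1000,1))
a=sys.argv
meas(a[1],a[2],(float(a[3]),float(a[4])),float(a[5]),tp=(float(a[6]),float(a[7])))
E
python3 mw.py w2.npz yellow 318 230 .05 361 273; python3 mw.py w2.npz blue 590 95 .01 241 271 n; python3 plan.py 460 -91 188 62.3
```

```text
w2.npz [459.4 -90.4] [30.1 67.4] yaw 152.3 tri [473.7 -97.8  55.3] err 0.3
w2.npz [472.8 117.9] [59.5 74.3] yaw 163.7 tri [472.6 120.4   6.9] err 1.4
t 2.33 pos [460.6 -89.7 330.2] yaw 62.4 tilt 0.001 open 1.006 F [ 0.1 -0.3  0.1]
roll 0.1 rows 1 shift [-1.500e-01  1.000e-02  1.422e+01] n 3 per row [-0.05  0.    4.74]
```

move_arm(
  moves=[
    {"gripper": 100,"x": -0.1,"y": 0,"z": 4.5,"roll": 0},
    {"gripper": 100,"x": 0,"y": 0,"z": 4.5,"roll": 0},
    {"gripper": 100,"x": 0,"y": 0,"z": 3.2,"roll": 0},
    {"gripper": 100,"x": 0,"y": 0,"z": 2.0,"roll": 0},
    {"gripper": 100,"x": 0,"y": 0,"z": 0,"roll": 0},
  ],
)

```text
time_s: 2.95
eef_pos: [0.4596, -0.0897, 0.1876]
eef_rot: [-0.001, 0.855, 0.518, -0.001]
wrist_force: [0.1, -0.3, -0.1]
opening: 0.999
```

move_arm(
  moves=[
    {"gripper": 0,"x": 0,"y": 0,"z": 0,"roll": 0},
    {"gripper": 0,"x": 0,"y": 0,"z": 0,"roll": 0},
    {"gripper": 0,"x": 0,"y": 0,"z": 0,"roll": 0},
    {"gripper": 0,"x": 0,"y": 0,"z": 0,"roll": 0},
    {"gripper": 0,"x": 0,"y": 0,"z": 0,"roll": 0},
  ],
)

```text
time_s: 3.58
eef_pos: [0.4612, -0.0915, 0.1896]
eef_rot: [0.001, 0.856, 0.518, 0.0]
wrist_force: [-0.6, 1.1, 7.5]
opening: 0.344
```

move_arm(
  moves=[
    {"gripper": 0,"x": 0,"y": 0,"z": 0,"roll": 0},
    {"gripper": 0,"x": 0,"y": 0,"z": 0,"roll": 0},
    {"gripper": 0,"x": 0,"y": 0,"z": 0,"roll": 0},
  ],
)

```text
time_s: 3.95
eef_pos: [0.4612, -0.0915, 0.1896]
eef_rot: [0.001, 0.856, 0.518, 0.0]
wrist_force: [-2.1, -0.3, 6.2]
opening: 0.345
```

```bash
python3 wr.py w3 >/dev/null; python3 plan.py 460 -91 278 62.3 462 276 278 74.2
```

```text
t 4.0 pos [461.2 -91.5 189.6] yaw 62.3 tilt 0.002 open 0.344 F [-1.4  1.3  7.3]
roll 0.0 rows 1 shift [-0.01 -0.13 -8.84] n 2 per row [-0.01 -0.07 -4.42]
roll -11.9 rows 2 shift [35.37 -9.8  -0.  ] n 7 per row [ 5.05 -1.4  -0.  ]
```

View pics/w3.png

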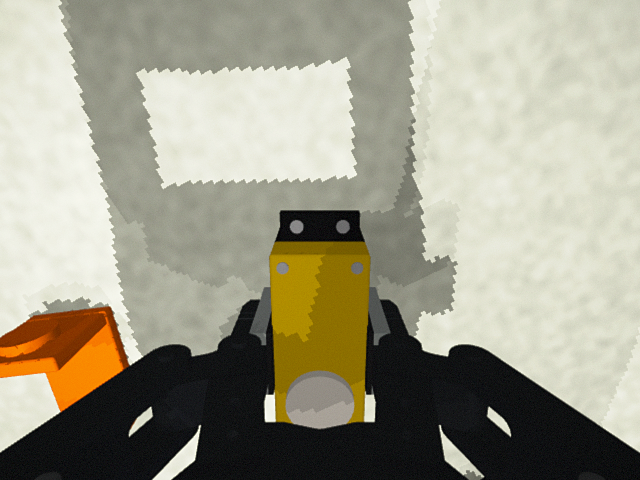

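The yellow large servo is gripped (opening 0.344, about 29 mm) and square between the pads at (320,330). Next I lift it and carry it over its nest.

move_arm(
  moves=[
    {"gripper": 0,"x": 0,"y": 0,"z": -2,"roll": 0},
    {"gripper": 0,"x": 0,"y": 0,"z": -3.4,"roll": 0},
    {"gripper": 0,"x": 0,"y": 0,"z": -3.4,"roll": 0},
    {"gripper": 0,"x": 0,"y": 0,"z": 0,"roll": -6},
    {"gripper": 0,"x": 0,"y": 0,"z": 0,"roll": -5.9},
  ],
)

```text
time_s: 4.62
eef_pos: [0.4606, -0.0913, 0.277]
eef_rot: [0.0, 0.796, 0.605, 0.0]
wrist_force: [-0.7, -0.8, -1.9]
opening: 0.344
```

move_arm(
  moves=[
    {"gripper": 0,"x": 3.5,"y": -0.98,"z": 0,"roll": 0},
    {"gripper": 0,"x": 5.3,"y": -1.47,"z": 0,"roll": 0},
    {"gripper": 0,"x": 5.3,"y": -1.47,"z": 0,"roll": 0},
    {"gripper": 0,"x": 5.3,"y": -1.47,"z": 0,"roll": 0},
    {"gripper": 0,"x": 5.3,"y": -1.47,"z": 0,"roll": 0},
  ],
)

```text
time_s: 5.25
eef_pos: [0.4613, 0.1667, 0.2765]
eef_rot: [0.0, 0.797, 0.603, -0.0]
wrist_force: [0.9, 0.3, -1.5]
opening: 0.346
```

move_arm(
  moves=[
    {"gripper": 0,"x": 5.3,"y": -1.47,"z": 0,"roll": 0},
    {"gripper": 0,"x": 3.5,"y": -0.97,"z": 0,"roll": 0},
    {"gripper": 0,"x": 1.8,"y": -0.5,"z": 0,"roll": 0},
    {"gripper": 0,"x": 0,"y": 0,"z": 0,"roll": 0},
    {"gripper": 0,"x": 0,"y": 0,"z": 0,"roll": 0},
  ],
)

```text
time_s: 5.88
eef_pos: [0.4622, 0.2741, 0.2763]
eef_rot: [0.0, 0.798, 0.603, -0.001]
wrist_force: [0.5, -0.6, -2.3]
opening: 0.34
```

```bash
python3 wr.py w4 >/dev/null; python3 plan.py 462 276 192 74.2
python3 - <<'E'
from bench import ctrl
import cv2,numpy as np
c=ctrl.camera("top");np.savez("top1.npz",**c)
w=dict(np.load("w4.npz"))
cv2.imwrite("pics/m1.png",np.hstack([w["img"][:,:,::-1],cv2.resize(c["img"][120:360,80:400,::-1],(640,480),interpolation=1)])[:, :, :].copy() if 0 else cv2.resize(np.hstack([w["img"][:,:,::-1],cv2.resize(c["img"][120:360,80:400,::-1],(640,480))]),(800,300),interpolation=cv2.INTER_AREA))
E
```

```text
t 5.92 pos [462.3 274.  276.4] yaw 74.2 tilt 0.001 open 0.344 F [-0.8  0.1 -1.9]
roll -0.0 rows 1 shift [ 0.19 -0.09  8.44] n 2 per row [ 0.09 -0.04  4.22]
```

View pics/m1.png

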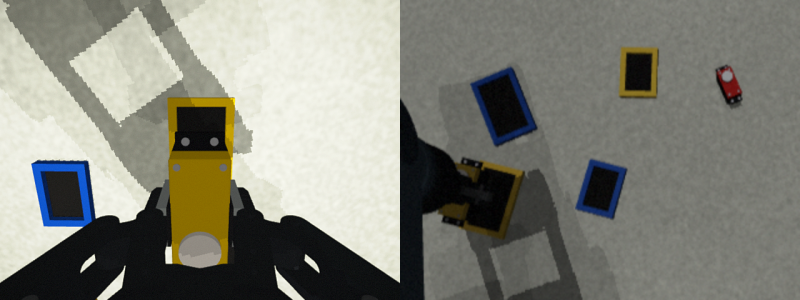

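The wrist view shows the held servo in line with the yellow nest. Next I lower it slowly.

move_arm(
  moves=[
    {"gripper": 0,"x": 0.1,"y": 0,"z": 3.5,"roll": 0},
    {"gripper": 0,"x": 0,"y": 0,"z": 2.9,"roll": 0},
    {"gripper": 0,"x": 0,"y": 0,"z": 1.2,"roll": 0},
    {"gripper": 0,"x": 0,"y": 0,"z": 0.5,"roll": 0},
    {"gripper": 0,"x": 0,"y": 0,"z": 0,"roll": 0},
  ],
)

```text
time_s: 6.6
eef_pos: [0.4629, 0.2759, 0.1962]
eef_rot: [0.0, 0.797, 0.603, 0.0]
wrist_force: [-0.1, 0.4, -2.0]
opening: 0.343
```

move_arm(
  moves=[
    {"gripper": 0,"x": 0,"y": 0,"z": 0.1,"roll": 0},
    {"gripper": 0,"x": 0,"y": 0,"z": 0.1,"roll": 0},
    {"gripper": 0,"x": 0,"y": 0,"z": 0.1,"roll": 0},
    {"gripper": 0,"x": 0,"y": 0,"z": 0,"roll": 0},
  ],
)

```text
time_s: 7.1
eef_pos: [0.4625, 0.2761, 0.1927]
eef_rot: [0.0, 0.797, 0.604, 0.0]
wrist_force: [-0.4, 0.2, -2.1]
opening: 0.339
```

move_arm(
  moves=[
    {"gripper": 0,"x": 0,"y": 0,"z": 0.1,"roll": 0},
    {"gripper": 0,"x": 0,"y": 0,"z": 0,"roll": 0},
  ],
)

```text
time_s: 7.35
eef_pos: [0.4625, 0.2761, 0.1926]
eef_rot: [0.0, 0.797, 0.604, -0.0]
wrist_force: [-4.3, -2.7, 8.2]
opening: 0.344
```

move_arm(
  moves=[
    {"gripper": 100,"x": 0,"y": 0,"z": 0,"roll": 0},
    {"gripper": 100,"x": 0,"y": 0,"z": 0,"roll": 0},
    {"gripper": 100,"x": 0,"y": 0,"z": 0,"roll": 0},
    {"gripper": 100,"x": 0,"y": 0,"z": 0,"roll": 0},
    {"gripper": 100,"x": 0,"y": 0,"z": 0,"roll": 0},
  ],
)

```text
time_s: 7.98
eef_pos: [0.4625, 0.276, 0.1915]
eef_rot: [-0.0, 0.797, 0.604, -0.0]
wrist_force: [0.3, -0.3, 0.8]
opening: 1.001
```

move_arm(
  moves=[
    {"gripper": 100,"x": 0,"y": 0,"z": -2.5,"roll": 0},
    {"gripper": 100,"x": 0,"y": 0,"z": -5.5,"roll": 0},
    {"gripper": 100,"x": 0,"y": 0,"z": -5.5,"roll": 0},
    {"gripper": 100,"x": 0,"y": 0,"z": 0,"roll": 0},
    {"gripper": 100,"x": 0,"y": 0,"z": 0,"roll": 0},
  ],
)

```text
time_s: 8.6
eef_pos: [0.4622, 0.2759, 0.3262]
eef_rot: [-0.0, 0.797, 0.604, -0.0]
wrist_force: [-0.0, -0.1, -0.6]
opening: 0.999
```

```bash
python3 wr.py w5 >/dev/null;  python3 plan.py 575 -337 330 117.2
```

```text
t 8.65 pos [461.9 275.8 325.3] yaw 74.2 tilt 0.002 open 1.001 F [ 0.   0.1 -0.7]
roll -43.0 rows 5 shift [-59.67 -17.95  -0.47] n 11 per row [-5.42 -1.63 -0.04]
```

View pics/w5.png

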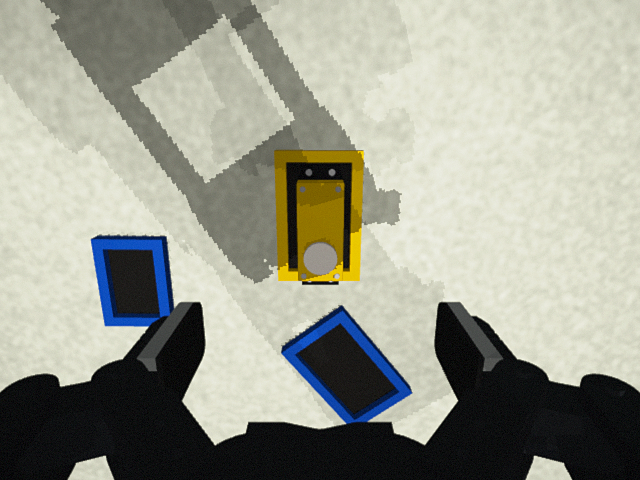

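The yellow large servo sits upright in its pocket, centred around (320,225). Next is the blue large one.

move_arm(
  moves=[
    {"gripper": 100,"x": 0,"y": 0,"z": 0,"roll": -8.6},
    {"gripper": 100,"x": 0,"y": 0,"z": 0,"roll": -8.6},
    {"gripper": 100,"x": 0,"y": 0,"z": 0,"roll": -8.6},
    {"gripper": 100,"x": 0,"y": 0,"z": 0,"roll": -8.6},
    {"gripper": 100,"x": 0,"y": 0,"z": 0,"roll": -8.6},
  ],
)

```text
time_s: 9.28
eef_pos: [0.4618, 0.2757, 0.3242]
eef_rot: [-0.001, 0.519, 0.855, -0.002]
wrist_force: [0.5, 0.5, -0.3]
opening: 1.002
```

move_arm(
  moves=[
    {"gripper": 100,"x": -5.42,"y": -1.63,"z": 0,"roll": 0},
    {"gripper": 100,"x": -5.42,"y": -1.63,"z": 0,"roll": 0},
    {"gripper": 100,"x": -5.42,"y": -1.63,"z": 0,"roll": 0},
    {"gripper": 100,"x": -5.42,"y": -1.63,"z": 0,"roll": 0},
    {"gripper": 100,"x": -5.42,"y": -1.63,"z": 0,"roll": 0},
  ],
)

```text
time_s: 9.9
eef_pos: [0.5135, -0.0039, 0.3246]
eef_rot: [-0.002, 0.521, 0.854, -0.0]
wrist_force: [1.5, -0.3, 0.1]
opening: 1.0
```

move_arm(
  moves=[
    {"gripper": 100,"x": -5.42,"y": -1.63,"z": 0,"roll": 0},
    {"gripper": 100,"x": -5.42,"y": -1.63,"z": 0,"roll": 0},
    {"gripper": 100,"x": -5.42,"y": -1.63,"z": 0,"roll": 0},
    {"gripper": 100,"x": -5.42,"y": -1.63,"z": 0,"roll": 0},
    {"gripper": 100,"x": -5.42,"y": -1.63,"z": 0,"roll": 0},
  ],
)

```text
time_s: 10.52
eef_pos: [0.5653, -0.282, 0.3239]
eef_rot: [-0.002, 0.521, 0.854, 0.0]
wrist_force: [1.2, 0.8, 0.0]
opening: 0.998
```

move_arm(
  moves=[
    {"gripper": 100,"x": -5.42,"y": -1.63,"z": 0,"roll": 0},
    {"gripper": 100,"x": 0,"y": 0,"z": 0,"roll": 0},
    {"gripper": 100,"x": 0,"y": 0,"z": 0,"roll": 0},
  ],
)

```text
time_s: 10.9
eef_pos: [0.5754, -0.3357, 0.324]
eef_rot: [-0.002, 0.521, 0.854, 0.001]
wrist_force: [0.8, 2.1, 0.5]
opening: 1.003
```

```bash
python3 wr.py w6 >/dev/null;  python3 mw.py w6.npz blue 320 230 .05 496 206; python3 plan.py 575 -337 189 117.2
```

```text
w6.npz [ 573.5 -337.7] [68.  29.6] yaw 26.1 tri [ 587.6 -330.4   56.4] err 1.0
t 10.95 pos [ 575.7 -335.   324.7] yaw 117.3 tilt 0.004 open 1.002 F [ 0.5  0.3 -0.8]
roll 0.1 rows 1 shift [-0.15 -0.15 13.57] n 3 per row [-0.05 -0.05  4.52]
```

View pics/w6.png

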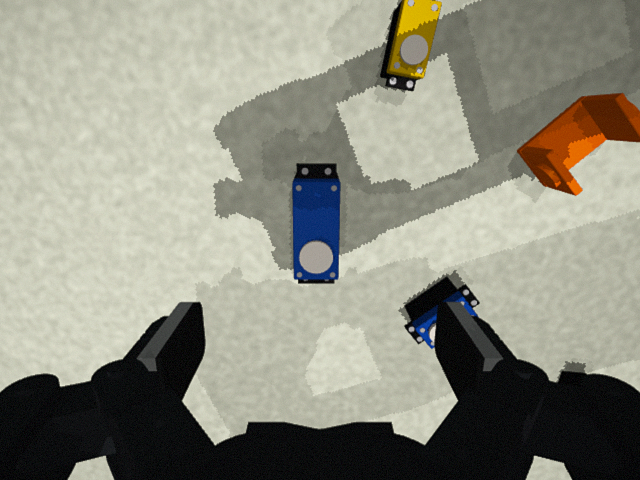

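The blue large servo is centred and aligned at (316,230), horn height 56 mm, with the small blue servo clear. Next I descend and grip.

move_arm(
  moves=[
    {"gripper": 100,"x": -0.2,"y": -0.1,"z": 4.5,"roll": 0},
    {"gripper": 100,"x": 0,"y": 0,"z": 4.5,"roll": 0},
    {"gripper": 100,"x": 0,"y": 0,"z": 3,"roll": 0},
    {"gripper": 100,"x": 0,"y": 0,"z": 1.5,"roll": 0},
    {"gripper": 100,"x": 0,"y": 0,"z": 0,"roll": 0},
  ],
)

```text
time_s: 11.58
eef_pos: [0.576, -0.3372, 0.1908]
eef_rot: [-0.001, 0.52, 0.854, 0.0]
wrist_force: [-0.3, 0.5, -0.1]
opening: 1.001
```

move_arm(
  moves=[
    {"gripper": 0,"x": 0,"y": 0,"z": 0,"roll": 0},
    {"gripper": 0,"x": 0,"y": 0,"z": 0,"roll": 0},
    {"gripper": 0,"x": 0,"y": 0,"z": 0,"roll": 0},
    {"gripper": 0,"x": 0,"y": 0,"z": 0,"roll": 0},
    {"gripper": 0,"x": 0,"y": 0,"z": 0,"roll": 0},
  ],
)

```text
time_s: 12.2
eef_pos: [0.5765, -0.3388, 0.1928]
eef_rot: [0.001, 0.521, 0.854, -0.0]
wrist_force: [-0.1, 0.7, 7.0]
opening: 0.342
```

move_arm(
  moves=[
    {"gripper": 0,"x": 0,"y": 0,"z": 0,"roll": 0},
    {"gripper": 0,"x": 0,"y": 0,"z": 0,"roll": 0},
  ],
)

```text
time_s: 12.45
eef_pos: [0.5765, -0.3388, 0.1928]
eef_rot: [0.001, 0.521, 0.854, -0.0]
wrist_force: [-0.4, 0.9, 5.7]
opening: 0.343
```

```bash
python3 plan.py 575 -337 279 117.2 598 263 279 112.2
```

```text
t 12.45 pos [ 576.5 -338.8  192.8] yaw 117.2 tilt 0.002 open 0.343 F [-0.4  0.9  5.7]
roll 0.0 rows 1 shift [ 0.22 -0.05 -8.62] n 2 per row [ 0.11 -0.03 -4.31]
roll 5.0 rows 1 shift [54.68 24.8  -0.  ] n 10 per row [ 5.47  2.48 -0.  ]
```

move_arm(
  moves=[
    {"gripper": 0,"x": 0,"y": 0,"z": -2,"roll": 0},
    {"gripper": 0,"x": 0,"y": 0,"z": -3.4,"roll": 0},
    {"gripper": 0,"x": 0,"y": 0,"z": -3.2,"roll": 0},
    {"gripper": 0,"x": 0,"y": 0,"z": 0,"roll": 5},
    {"gripper": 0,"x": 3.19,"y": 1.44,"z": 0,"roll": 0},
  ],
)

```text
time_s: 13.08
eef_pos: [0.5771, -0.3051, 0.2795]
eef_rot: [0.002, 0.559, 0.829, -0.0]
wrist_force: [0.3, -0.2, -2.8]
opening: 0.34
```

move_arm(
  moves=[
    {"gripper": 0,"x": 5.47,"y": 2.47,"z": 0,"roll": 0},
    {"gripper": 0,"x": 5.47,"y": 2.47,"z": 0,"roll": 0},
    {"gripper": 0,"x": 5.47,"y": 2.47,"z": 0,"roll": 0},
    {"gripper": 0,"x": 5.47,"y": 2.47,"z": 0,"roll": 0},
    {"gripper": 0,"x": 5.47,"y": 2.47,"z": 0,"roll": 0},
  ],
)

```text
time_s: 13.7
eef_pos: [0.5878, -0.0016, 0.2786]
eef_rot: [0.0, 0.557, 0.83, 0.0]
wrist_force: [1.4, 0.6, -1.1]
opening: 0.342
```

move_arm(
  moves=[
    {"gripper": 0,"x": 5.47,"y": 2.47,"z": 0,"roll": 0},
    {"gripper": 0,"x": 5.47,"y": 2.47,"z": 0,"roll": 0},
    {"gripper": 0,"x": 5.47,"y": 2.47,"z": 0,"roll": 0},
    {"gripper": 0,"x": 5.47,"y": 2.47,"z": 0,"roll": 0},
    {"gripper": 0,"x": 2.46,"y": 1.11,"z": 0,"roll": 0},
  ],
)

```text
time_s: 14.32
eef_pos: [0.5969, 0.2668, 0.2784]
eef_rot: [-0.0, 0.556, 0.831, 0.0]
wrist_force: [0.4, -0.1, -1.3]
opening: 0.346
```

move_arm(
  moves=[
    {"gripper": 0,"x": 0,"y": 0,"z": 0,"roll": 0},
    {"gripper": 0,"x": 0,"y": 0,"z": 0,"roll": 0},
    {"gripper": 0,"x": 0,"y": 0,"z": 0,"roll": 0},
  ],
)

```text
time_s: 14.7
eef_pos: [0.5978, 0.2621, 0.2777]
eef_rot: [0.0, 0.558, 0.83, -0.0]
wrist_force: [-0.0, -0.2, -1.4]
opening: 0.341
```

```bash
python3 plan.py 598 263 197.8 112.2; python3 wr.py w7 >/dev/null
```

```text
t 14.7 pos [597.8 262.1 277.7] yaw 112.2 tilt 0.0 open 0.341 F [-0.  -0.2 -1.4]
roll -0.0 rows 1 shift [0.07 0.05 7.99] n 2 per row [0.04 0.02 4.  ]
```

View pics/w7.png

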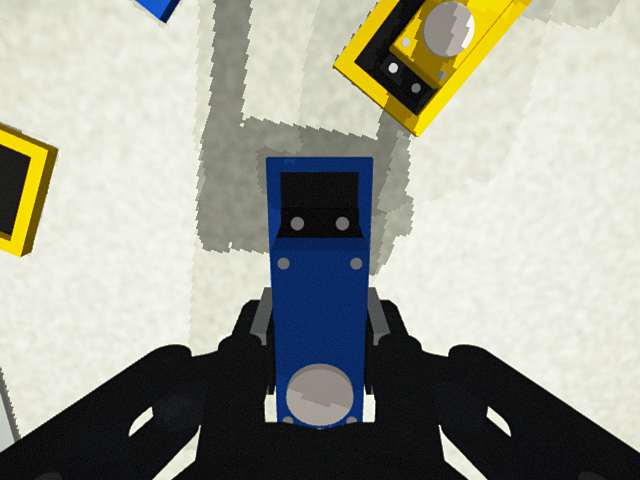

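The blue servo lines up with the blue nest frame, (267..373, 158). I'll lower it.

move_arm(
  moves=[
    {"gripper": 0,"x": 0,"y": 0,"z": 3.5,"roll": 0},
    {"gripper": 0,"x": 0,"y": 0,"z": 2.8,"roll": 0},
    {"gripper": 0,"x": 0,"y": 0,"z": 1.2,"roll": 0},
    {"gripper": 0,"x": 0,"y": 0,"z": 0.4,"roll": 0},
    {"gripper": 0,"x": 0,"y": 0,"z": 0,"roll": 0},
  ],
)

```text
time_s: 15.38
eef_pos: [0.5981, 0.2633, 0.1994]
eef_rot: [0.0, 0.558, 0.83, 0.0]
wrist_force: [0.0, 0.2, -1.4]
opening: 0.344
```

move_arm(
  moves=[
    {"gripper": 0,"x": 0,"y": 0,"z": 0.1,"roll": 0},
    {"gripper": 0,"x": 0,"y": 0,"z": 0.1,"roll": 0},
    {"gripper": 0,"x": 0,"y": 0,"z": 0,"roll": 0},
  ],
)

```text
time_s: 15.75
eef_pos: [0.5977, 0.2635, 0.1969]
eef_rot: [0.0, 0.557, 0.83, 0.0]
wrist_force: [-0.2, 0.0, -1.2]
opening: 0.341
```

move_arm(
  moves=[
    {"gripper": 0,"x": 0,"y": 0,"z": 0.1,"roll": 0},
    {"gripper": 0,"x": 0,"y": 0,"z": 0.1,"roll": 0},
    {"gripper": 0,"x": 0,"y": 0,"z": 0,"roll": 0},
  ],
)

```text
time_s: 16.12
eef_pos: [0.5978, 0.2635, 0.1958]
eef_rot: [0.0, 0.557, 0.83, 0.0]
wrist_force: [-3.8, -1.0, 7.1]
opening: 0.346
```

Contact at TCP z 195.8, as predicted. Release and go up.

move_arm(
  moves=[
    {"gripper": 100,"x": 0,"y": 0,"z": 0,"roll": 0},
    {"gripper": 100,"x": 0,"y": 0,"z": 0,"roll": 0},
    {"gripper": 100,"x": 0,"y": 0,"z": 0,"roll": 0},
    {"gripper": 100,"x": 0,"y": 0,"z": 0,"roll": 0},
    {"gripper": 100,"x": 0,"y": 0,"z": 0,"roll": 0},
  ],
)

```text
time_s: 16.75
eef_pos: [0.5976, 0.2634, 0.1945]
eef_rot: [-0.0, 0.557, 0.83, -0.0]
wrist_force: [-0.9, 0.3, -0.2]
opening: 1.0
```

move_arm(
  moves=[
    {"gripper": 100,"x": 0,"y": 0,"z": -2.5,"roll": 0},
    {"gripper": 100,"x": 0,"y": 0,"z": -5.5,"roll": 0},
    {"gripper": 100,"x": 0,"y": 0,"z": -5,"roll": 0},
    {"gripper": 100,"x": 0,"y": 0,"z": 0,"roll": 0},
    {"gripper": 100,"x": 0,"y": 0,"z": 0,"roll": 0},
  ],
)

```text
time_s: 17.38
eef_pos: [0.5973, 0.2633, 0.3242]
eef_rot: [-0.0, 0.557, 0.83, -0.0]
wrist_force: [-0.1, -0.1, 0.0]
opening: 0.996
```

```bash
python3 wr.py w8 >/dev/null; sed -i 's/c=dict(np.load(npz));b=near(blobs(c\["img"\],col),px)/c=dict(np.load(npz));b=near(blobs(c["img"],col),px)/' mw.py
python3 - <<'E'
from h import *
# horn height of released blue servo: nest outline and horn in w8
c=dict(np.load("w8.npz"))
b=near(blobs(c["img"],"blue"),(320,230));P=(plane(c,b,.01)*1000).astype(np.float32);print(np.round(cv2.minAreaRect(P),1) if 0 else cv2.minAreaRect(P))
h,r=horn(c["img"],b);print("horn px",h,r,plane(c,h,.059)*1000)
E
python3 plan.py 596 -220 325 65.6
```

```text
((598.5789794921875, 262.32977294921875), (100.63429260253906, 64.23141479492188), 22.233461380004883)
horn px [319.5 260. ] 16.620868682861328 [[610.68740706 269.08436189]]
t 17.43 pos [597.  263.3 323.1] yaw 112.2 tilt 0.002 open 1.002 F [-0.5  0.1 -0.2]
roll 46.6 rows 5 shift [-44.05  19.87  -0.19] n 8 per row [-5.51  2.48 -0.02]
```

View pics/w8.png

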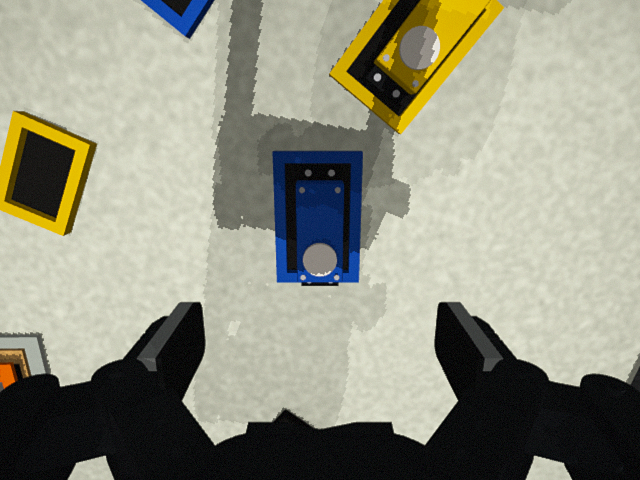

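The blue large servo is seated in its nest, with the horn 14 mm from the nest centre along the axis, as expected. Next is the blue small one.

move_arm(
  moves=[
    {"gripper": 100,"x": 0,"y": 0,"z": 0,"roll": 9.3},
    {"gripper": 100,"x": 0,"y": 0,"z": 0,"roll": 9.3},
    {"gripper": 100,"x": 0,"y": 0,"z": 0,"roll": 9.3},
    {"gripper": 100,"x": 0,"y": 0,"z": 0,"roll": 9.3},
    {"gripper": 100,"x": 0,"y": 0,"z": 0,"roll": 9.4},
  ],
)

```text
time_s: 18.05
eef_pos: [0.597, 0.2632, 0.3219]
eef_rot: [-0.001, 0.842, 0.54, -0.002]
wrist_force: [0.9, 0.1, -0.1]
opening: 0.998
```

move_arm(
  moves=[
    {"gripper": 100,"x": -5.51,"y": 2.48,"z": 0,"roll": 0},
    {"gripper": 100,"x": -5.51,"y": 2.48,"z": 0,"roll": 0},
    {"gripper": 100,"x": -5.51,"y": 2.48,"z": 0,"roll": 0},
    {"gripper": 100,"x": -5.51,"y": 2.48,"z": 0,"roll": 0},
    {"gripper": 100,"x": -5.51,"y": 2.48,"z": 0,"roll": 0},
  ],
)

```text
time_s: 18.68
eef_pos: [0.5961, -0.0404, 0.3224]
eef_rot: [-0.001, 0.84, 0.542, -0.001]
wrist_force: [0.2, 0.3, 0.2]
opening: 0.998
```

move_arm(
  moves=[
    {"gripper": 100,"x": -5.51,"y": 2.48,"z": 0,"roll": 0},
    {"gripper": 100,"x": -5.51,"y": 2.48,"z": 0,"roll": 0},
    {"gripper": 100,"x": -5.51,"y": 2.48,"z": 0,"roll": 0},
    {"gripper": 100,"x": 0,"y": 0,"z": 0,"roll": 0},
    {"gripper": 100,"x": 0,"y": 0,"z": 0,"roll": 0},
  ],
)

```text
time_s: 19.3
eef_pos: [0.596, -0.2197, 0.3225]
eef_rot: [-0.002, 0.841, 0.542, -0.001]
wrist_force: [0.1, 0.2, -0.4]
opening: 1.001
```

```bash
python3 wr.py w9 >/dev/null;  python3 mw.py w9.npz blue 320 230 .038 429 197; python3 plan.py 596 -220 188 65.6
```

```text
w9.npz [ 594.9 -219.6] [21.5 43.6] yaw 154.9 tri [ 606.  -225.    33.2] err 0.1
t 19.35 pos [ 596.3 -218.9  323. ] yaw 65.7 tilt 0.003 open 1.004 F [-0.4  0.3 -0. ]
roll 0.1 rows 1 shift [-0.11  0.02 13.5 ] n 3 per row [-0.04  0.01  4.5 ]
```

View pics/w9.png

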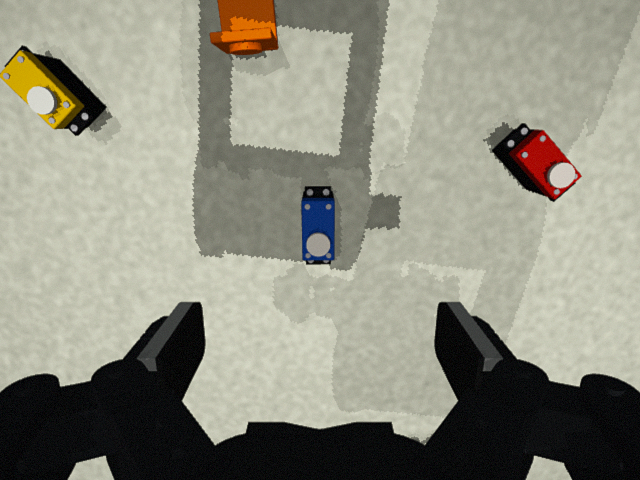

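```bash
python3 mw.py w9.npz blue 320 230 .038 429 197 n
```

```text
w9.npz [ 594.9 -219.6] [21.5 43.6] yaw 154.9 tri [ 594.3 -219.2   39.7] err 1.3
```

move_arm(
  moves=[
    {"gripper": 100,"x": -0.1,"y": 0,"z": 4.5,"roll": 0},
    {"gripper": 100,"x": 0,"y": 0,"z": 4.5,"roll": 0},
    {"gripper": 100,"x": 0,"y": 0,"z": 0.5,"roll": 0},
    {"gripper": 100,"x": 0,"y": 0,"z": 0,"roll": 0},
  ],
)

```text
time_s: 19.85
eef_pos: [0.5967, -0.2199, 0.2302]
eef_rot: [0.0, 0.84, 0.543, 0.0]
wrist_force: [0.8, 0.4, 0.2]
opening: 1.0
```

```bash
python3 wr.py w10 >/dev/null; python3 plan.py 596 -220 188 65.6
python3 - <<'E'
from h import *
a=dict(np.load("w9.npz"));b=dict(np.load("w10.npz"))
ba=near(blobs(a["img"],"blue"),(320,230));bb=near(blobs(b["img"],"blue"),(320,260))
print(horn(a["img"],ba),horn(b["img"],bb))
X,e=tri(a,horn(a["img"],ba)[0],b,horn(b["img"],bb)[0]);print(X*1000,e*1000)
E
```

```text
t 19.9 pos [ 597.1 -220.5  231.4] yaw 65.7 tilt 0.002 open 0.997 F [-0.2 -0.3  1.8]
roll 0.1 rows 1 shift [-0.   -0.12  4.34] n 1 per row [-0.   -0.12  4.34]
(array([317.61224365, 244.91836548]), 11.797447204589844) (array([317.27142334, 307.        ]), 17.980710983276367)
[ 602.71206472 -223.36255412   44.31548743] 0.11418391536352113
```

Two wrist views put the horn at 44.3 mm (expected 44). I'll descend and grip.

move_arm(
  moves=[
    {"gripper": 100,"x": 0,"y": -0.1,"z": 2.8,"roll": 0},
    {"gripper": 100,"x": 0,"y": 0,"z": 1.5,"roll": 0},
    {"gripper": 100,"x": 0,"y": 0,"z": 0,"roll": 0},
    {"gripper": 0,"x": 0,"y": 0,"z": 0,"roll": 0},
    {"gripper": 0,"x": 0,"y": 0,"z": 0,"roll": 0},
  ],
)

```text
time_s: 20.52
eef_pos: [0.5958, -0.2208, 0.1878]
eef_rot: [0.001, 0.84, 0.542, 0.0]
wrist_force: [0.3, 0.0, 0.5]
opening: 0.605
```

move_arm(
  moves=[
    {"gripper": 0,"x": 0,"y": 0,"z": 0,"roll": 0},
    {"gripper": 0,"x": 0,"y": 0,"z": 0,"roll": 0},
    {"gripper": 0,"x": 0,"y": 0,"z": 0,"roll": 0},
    {"gripper": 0,"x": 0,"y": 0,"z": 0,"roll": 0},
    {"gripper": 0,"x": 0,"y": 0,"z": 0,"roll": 0},
  ],
)

```text
time_s: 21.15
eef_pos: [0.5956, -0.2207, 0.1873]
eef_rot: [0.001, 0.84, 0.542, 0.0]
wrist_force: [0.2, -0.6, 5.7]
opening: 0.243
```

```bash
python3 plan.py 596 -220 278 65.6 473 120 278 73.7
```

```text
t 21.15 pos [ 595.6 -220.7  187.3] yaw 65.6 tilt 0.001 open 0.243 F [ 0.2 -0.6  5.7]
roll 0.0 rows 1 shift [ 0.08  0.   -9.07] n 2 per row [ 0.04  0.   -4.54]
roll -8.1 rows 1 shift [ 29.18 -21.35  -0.  ] n 6 per row [ 4.86 -3.56 -0.  ]
```

move_arm(
  moves=[
    {"gripper": 0,"x": 0,"y": 0,"z": -2,"roll": 0},
    {"gripper": 0,"x": 0,"y": 0,"z": -3.5,"roll": 0},
    {"gripper": 0,"x": 0,"y": 0,"z": -3.5,"roll": 0},
    {"gripper": 0,"x": 0,"y": 0,"z": 0,"roll": -8.1},
    {"gripper": 0,"x": 2.83,"y": -2.06,"z": 0,"roll": 0},
  ],
)

```text
time_s: 21.78
eef_pos: [0.5838, -0.189, 0.2785]
eef_rot: [0.002, 0.8, 0.6, 0.001]
wrist_force: [0.3, 0.5, -1.3]
opening: 0.244
```

move_arm(
  moves=[
    {"gripper": 0,"x": 4.85,"y": -3.54,"z": 0,"roll": 0},
    {"gripper": 0,"x": 4.85,"y": -3.54,"z": 0,"roll": 0},
    {"gripper": 0,"x": 4.85,"y": -3.54,"z": 0,"roll": 0},
    {"gripper": 0,"x": 4.85,"y": -3.54,"z": 0,"roll": 0},
    {"gripper": 0,"x": 4.85,"y": -3.54,"z": 0,"roll": 0},
  ],
)

```text
time_s: 22.4
eef_pos: [0.4804, 0.0964, 0.2775]
eef_rot: [0.0, 0.8, 0.6, 0.0]
wrist_force: [0.6, 0.9, 0.6]
opening: 0.243
```

move_arm(
  moves=[
    {"gripper": 0,"x": 2.18,"y": -1.59,"z": 0,"roll": 0},
    {"gripper": 0,"x": 0,"y": 0,"z": 0,"roll": 0},
    {"gripper": 0,"x": 0,"y": 0,"z": 0,"roll": 0},
    {"gripper": 0,"x": 0,"y": 0,"z": 0,"roll": 0},
  ],
)

```text
time_s: 22.9
eef_pos: [0.4727, 0.1192, 0.2768]
eef_rot: [0.0, 0.8, 0.599, 0.0]
wrist_force: [0.8, -0.2, -1.3]
opening: 0.246
```

```bash
python3 plan.py 473 120 192.3 73.7; python3 wr.py w11 >/dev/null
```

```text
t 22.9 pos [472.7 119.2 276.8] yaw 73.7 tilt 0.0 open 0.246 F [ 0.8 -0.2 -1.3]
roll -0.0 rows 1 shift [0.08 0.   8.45] n 2 per row [0.04 0.   4.23]
```

View pics/w11.png

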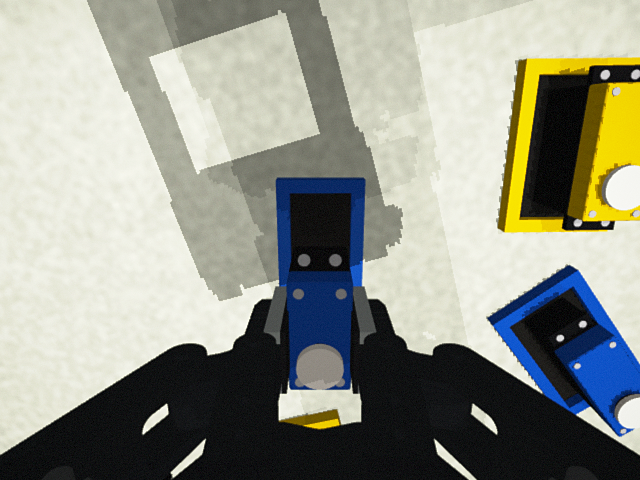

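The blue small servo lines up with its nest (frame 277..365 px). I'll lower it.

move_arm(
  moves=[
    {"gripper": 0,"x": 0,"y": 0,"z": 3.5,"roll": 0},
    {"gripper": 0,"x": 0,"y": 0,"z": 2.9,"roll": 0},
    {"gripper": 0,"x": 0,"y": 0,"z": 1.3,"roll": 0},
    {"gripper": 0,"x": 0,"y": 0,"z": 0.7,"roll": 0},
    {"gripper": 0,"x": 0,"y": 0,"z": 0,"roll": 0},
  ],
)

```text
time_s: 23.58
eef_pos: [0.4725, 0.12, 0.1928]
eef_rot: [0.0, 0.8, 0.6, 0.0]
wrist_force: [0.7, -0.1, -0.5]
opening: 0.241
```

move_arm(
  moves=[
    {"gripper": 0,"x": 0,"y": 0,"z": 0.1,"roll": 0},
    {"gripper": 0,"x": 0,"y": 0,"z": 0.1,"roll": 0},
    {"gripper": 0,"x": 0,"y": 0,"z": 0,"roll": 0},
  ],
)

```text
time_s: 23.95
eef_pos: [0.4723, 0.1202, 0.1909]
eef_rot: [0.0, 0.8, 0.6, 0.0]
wrist_force: [0.1, -0.6, -0.9]
opening: 0.242
```

move_arm(
  moves=[
    {"gripper": 0,"x": 0,"y": 0,"z": 0.1,"roll": 0},
    {"gripper": 0,"x": 0,"y": 0,"z": 0,"roll": 0},
    {"gripper": 0,"x": 0,"y": 0,"z": 0,"roll": 0},
  ],
)

```text
time_s: 24.32
eef_pos: [0.4724, 0.1203, 0.1902]
eef_rot: [0.0, 0.8, 0.6, 0.0]
wrist_force: [-1.5, 0.4, 6.1]
opening: 0.245
```

move_arm(
  moves=[
    {"gripper": 100,"x": 0,"y": 0,"z": 0,"roll": 0},
    {"gripper": 100,"x": 0,"y": 0,"z": 0,"roll": 0},
    {"gripper": 100,"x": 0,"y": 0,"z": 0,"roll": 0},
    {"gripper": 100,"x": 0,"y": 0,"z": 0,"roll": 0},
    {"gripper": 100,"x": 0,"y": 0,"z": 0,"roll": 0},
  ],
)

```text
time_s: 24.95
eef_pos: [0.4722, 0.1202, 0.1895]
eef_rot: [-0.0, 0.8, 0.6, -0.0]
wrist_force: [-0.6, -0.8, -0.5]
opening: 0.999
```

move_arm(
  moves=[
    {"gripper": 100,"x": 0,"y": 0,"z": -2.5,"roll": 0},
    {"gripper": 100,"x": 0,"y": 0,"z": -5.5,"roll": 0},
    {"gripper": 100,"x": 0,"y": 0,"z": -5.5,"roll": 0},
    {"gripper": 100,"x": 0,"y": 0,"z": 0,"roll": 0},
    {"gripper": 100,"x": 0,"y": 0,"z": 0,"roll": 0},
  ],
)

```text
time_s: 25.58
eef_pos: [0.4719, 0.1202, 0.3242]
eef_rot: [-0.0, 0.8, 0.6, -0.0]
wrist_force: [-0.6, 0.3, -0.3]
opening: 1.0
```

```bash
python3 wr.py w12 >/dev/null
python3 - <<'E'
from h import *
c=dict(np.load("w12.npz"))
b=near(blobs(c["img"],"blue"),(320,230));P=(plane(c,b,.01)*1000).astype(np.float32);print(cv2.minAreaRect(P))
h,r=horn(c["img"],b);print("horn px",h,r,plane(c,h,.047)*1000)
E
python3 plan.py 444 -338 325 107.2
```

```text
((472.9856872558594, 119.84083557128906), (54.20993423461914, 74.67030334472656), 73.75544738769531)
horn px [319.62838745 244.91215515] 11.783489227294922 [[479.9968437 118.2947312]]
t 25.62 pos [471.6 120.2 323.4] yaw 73.7 tilt 0.002 open 1.001 F [ 0.2 -0.2 -0.8]
roll -33.5 rows 4 shift [-42.95 -16.18  -0.16] n 8 per row [-5.37 -2.02 -0.02]
```

The blue small servo is in place (horn within a few mm of where it should be). Last is the yellow small one.

move_arm(
  moves=[
    {"gripper": 100,"x": 0,"y": 0,"z": 0,"roll": -8.4},
    {"gripper": 100,"x": 0,"y": 0,"z": 0,"roll": -8.4},
    {"gripper": 100,"x": 0,"y": 0,"z": 0,"roll": -8.4},
    {"gripper": 100,"x": 0,"y": 0,"z": 0,"roll": -8.3},
  ],
)

```text
time_s: 26.12
eef_pos: [0.4715, 0.1201, 0.3224]
eef_rot: [-0.002, 0.591, 0.807, -0.001]
wrist_force: [0.9, -0.6, -0.1]
opening: 1.003
```

move_arm(
  moves=[
    {"gripper": 100,"x": -5.37,"y": -2.02,"z": 0,"roll": 0},
    {"gripper": 100,"x": -5.37,"y": -2.02,"z": 0,"roll": 0},
    {"gripper": 100,"x": -5.37,"y": -2.02,"z": 0,"roll": 0},
    {"gripper": 100,"x": -5.37,"y": -2.02,"z": 0,"roll": 0},
    {"gripper": 100,"x": -5.37,"y": -2.02,"z": 0,"roll": 0},
  ],
)

```text
time_s: 26.75
eef_pos: [0.4544, -0.1677, 0.3227]
eef_rot: [-0.002, 0.593, 0.805, 0.0]
wrist_force: [1.0, 0.2, -0.4]
opening: 1.001
```

move_arm(
  moves=[
    {"gripper": 100,"x": -5.37,"y": -2.02,"z": 0,"roll": 0},
    {"gripper": 100,"x": -5.37,"y": -2.02,"z": 0,"roll": 0},
    {"gripper": 100,"x": -5.37,"y": -2.02,"z": 0,"roll": 0},
    {"gripper": 100,"x": 0,"y": 0,"z": 0,"roll": 0},
    {"gripper": 100,"x": 0,"y": 0,"z": 0,"roll": 0},
  ],
)

```text
time_s: 27.38
eef_pos: [0.4447, -0.3373, 0.3225]
eef_rot: [-0.002, 0.593, 0.805, 0.001]
wrist_force: [-0.1, 0.8, -0.3]
opening: 1.001
```

```bash
python3 wr.py w13 >/dev/null;  python3 mw.py w13.npz yellow 320 230 .038 502 279;python3 mw.py w13.npz yellow 320 230 .038 502 279 n; python3 plan.py 444 -338 188 107.2
```

```text
w13.npz [ 443.4 -338.6] [43.5 21.7] yaw 16.4 tri [ 451.4 -336.1   44.6] err 1.1
w13.npz [ 443.4 -338.6] [43.5 21.7] yaw 16.4 tri [ 440.5 -338.6   40.9] err 3.1
t 27.43 pos [ 445.  -336.7  322.9] yaw 107.3 tilt 0.004 open 0.998 F [ 0.7 -0.6 -0.1]
roll 0.1 rows 1 shift [-0.09 -0.13 13.49] n 3 per row [-0.03 -0.04  4.5 ]
```

View pics/w13.png

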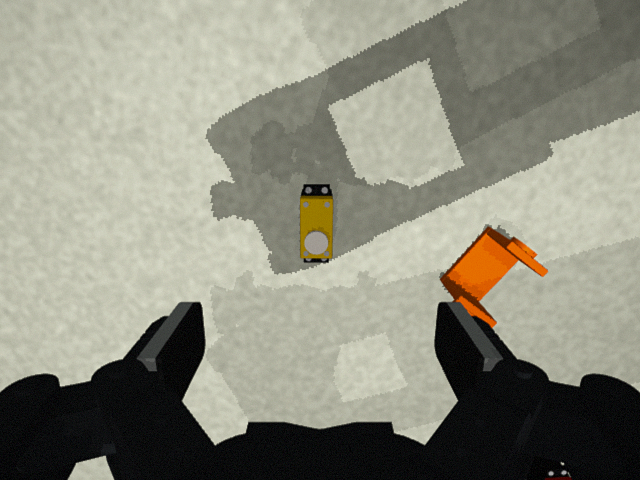

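The yellow small servo is centred at (316,228), horn 44.6 mm high. The bracket edge is about 80 mm to the jaw side, so I go in with the jaws part open.

move_arm(
  moves=[
    {"gripper": 70,"x": -0.15,"y": -0.1,"z": 4.5,"roll": 0},
    {"gripper": 70,"x": 0,"y": 0,"z": 4.2,"roll": 0},
    {"gripper": 70,"x": 0,"y": 0,"z": 3,"roll": 0},
    {"gripper": 70,"x": 0,"y": 0,"z": 1.7,"roll": 0},
    {"gripper": 70,"x": 0,"y": 0,"z": 0,"roll": 0},
  ],
)

```text
time_s: 28.05
eef_pos: [0.4447, -0.3384, 0.1896]
eef_rot: [-0.001, 0.593, 0.806, 0.0]
wrist_force: [0.1, -0.6, 0.7]
opening: 0.699
```

move_arm(
  moves=[
    {"gripper": 0,"x": 0,"y": 0,"z": 0,"roll": 0},
    {"gripper": 0,"x": 0,"y": 0,"z": 0,"roll": 0},
    {"gripper": 0,"x": 0,"y": 0,"z": 0,"roll": 0},
    {"gripper": 0,"x": 0,"y": 0,"z": 0,"roll": 0},
    {"gripper": 0,"x": 0,"y": 0,"z": 0,"roll": 0},
  ],
)

```text
time_s: 28.68
eef_pos: [0.4454, -0.3404, 0.1923]
eef_rot: [0.001, 0.593, 0.805, -0.0]
wrist_force: [0.9, 0.3, 6.8]
opening: 0.245
```

move_arm(
  moves=[
    {"gripper": 0,"x": 0,"y": 0,"z": 0,"roll": 0},
    {"gripper": 0,"x": 0,"y": 0,"z": 0,"roll": 0},
  ],
)

```text
time_s: 28.92
eef_pos: [0.4453, -0.3404, 0.1922]
eef_rot: [0.001, 0.593, 0.805, -0.0]
wrist_force: [0.3, 0.5, 6.9]
opening: 0.243
```

```bash
python3 plan.py 444 -338 278 107.2 643.5 65 278 88.4
```

```text
t 28.93 pos [ 445.3 -340.4  192.2] yaw 107.2 tilt 0.003 open 0.243 F [0.3 0.5 6.9]
roll 0.0 rows 1 shift [ 0.27 -0.06 -8.58] n 2 per row [ 0.14 -0.03 -4.29]
roll 18.8 rows 2 shift [40.84 18.82 -0.  ] n 8 per row [ 5.11  2.35 -0.  ]
```

move_arm(
  moves=[
    {"gripper": 0,"x": 0,"y": 0,"z": -2,"roll": 0},
    {"gripper": 0,"x": 0,"y": 0,"z": -3.5,"roll": 0},
    {"gripper": 0,"x": 0,"y": 0,"z": -3.1,"roll": 0},
    {"gripper": 0,"x": 0,"y": 0,"z": 0,"roll": 9.4},
    {"gripper": 0,"x": 0,"y": 0,"z": 0,"roll": 9.4},
  ],
)

```text
time_s: 29.55
eef_pos: [0.4448, -0.3399, 0.2776]
eef_rot: [0.001, 0.719, 0.695, -0.0]
wrist_force: [-0.2, -0.1, -1.2]
opening: 0.241
```

move_arm(
  moves=[
    {"gripper": 0,"x": 3.18,"y": 1.46,"z": 0,"roll": 0},
    {"gripper": 0,"x": 5.45,"y": 2.5,"z": 0,"roll": 0},
    {"gripper": 0,"x": 5.45,"y": 2.5,"z": 0,"roll": 0},
    {"gripper": 0,"x": 5.45,"y": 2.5,"z": 0,"roll": 0},
    {"gripper": 0,"x": 5.45,"y": 2.5,"z": 0,"roll": 0},
  ],
)

```text
time_s: 30.18
eef_pos: [0.5666, -0.0914, 0.277]
eef_rot: [0.0, 0.717, 0.697, 0.0]
wrist_force: [0.1, -1.6, -0.3]
opening: 0.246
```

move_arm(
  moves=[
    {"gripper": 0,"x": 5.45,"y": 2.5,"z": 0,"roll": 0},
    {"gripper": 0,"x": 5.45,"y": 2.5,"z": 0,"roll": 0},
    {"gripper": 0,"x": 2.73,"y": 1.25,"z": 0,"roll": 0},
    {"gripper": 0,"x": 2.39,"y": 1.09,"z": 0,"roll": 0},
    {"gripper": 0,"x": 0,"y": 0,"z": 0,"roll": 0},
  ],
)

```text
time_s: 30.8
eef_pos: [0.644, 0.0667, 0.2767]
eef_rot: [0.0, 0.716, 0.698, 0.0]
wrist_force: [-0.2, 0.4, -0.3]
opening: 0.25
```

move_arm(
  moves=[
    {"gripper": 0,"x": 0,"y": 0,"z": 0,"roll": 0},
    {"gripper": 0,"x": 0,"y": 0,"z": 0,"roll": 0},
  ],
)

```text
time_s: 31.05
eef_pos: [0.6435, 0.064, 0.2766]
eef_rot: [-0.0, 0.717, 0.697, -0.0]
wrist_force: [0.3, -0.0, -0.1]
opening: 0.241
```

```bash
python3 plan.py 643.5 65 197.2 88.4; python3 wr.py w14 >/dev/null
```

```text
t 31.05 pos [643.5  64.  276.6] yaw 88.4 tilt 0.0 open 0.241 F [ 0.3 -0.  -0.1]
roll -0.0 rows 1 shift [ 0.1  -0.    7.94] n 2 per row [ 0.05 -0.    3.97]
```

View pics/w14.png

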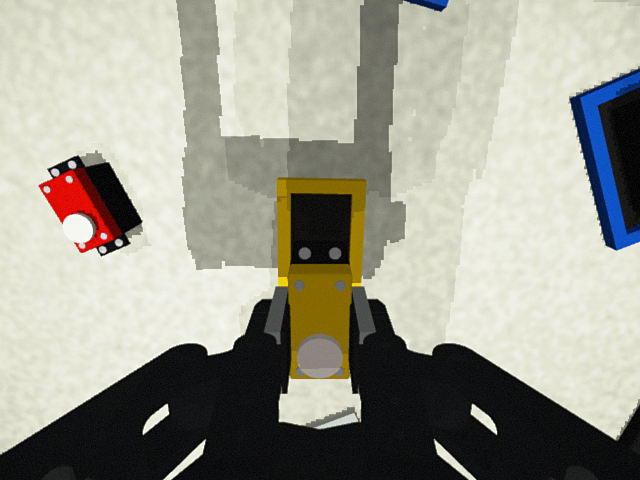

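It lines up with the yellow small nest (278..366 px), and the red servo is well to the left. I'll lower it.

move_arm(
  moves=[
    {"gripper": 0,"x": 0.05,"y": 0,"z": 3.5,"roll": 0},
    {"gripper": 0,"x": 0,"y": 0,"z": 2.7,"roll": 0},
    {"gripper": 0,"x": 0,"y": 0,"z": 1.2,"roll": 0},
    {"gripper": 0,"x": 0,"y": 0,"z": 0.5,"roll": 0},
    {"gripper": 0,"x": 0,"y": 0,"z": 0,"roll": 0},
  ],
)

```text
time_s: 31.72
eef_pos: [0.6442, 0.0653, 0.1983]
eef_rot: [0.0, 0.717, 0.697, 0.0]
wrist_force: [0.1, 0.2, -0.7]
opening: 0.241
```

move_arm(
  moves=[
    {"gripper": 0,"x": 0,"y": 0,"z": 0.1,"roll": 0},
    {"gripper": 0,"x": 0,"y": 0,"z": 0.1,"roll": 0},
    {"gripper": 0,"x": 0,"y": 0,"z": 0,"roll": 0},
  ],
)

```text
time_s: 32.1
eef_pos: [0.6439, 0.0656, 0.1959]
eef_rot: [0.0, 0.717, 0.698, 0.0]
wrist_force: [-1.7, -0.0, -0.6]
opening: 0.242
```

move_arm(
  moves=[
    {"gripper": 0,"x": 0,"y": 0,"z": 0.1,"roll": 0},
    {"gripper": 0,"x": 0,"y": 0,"z": 0,"roll": 0},
    {"gripper": 0,"x": 0,"y": 0,"z": 0,"roll": 0},
  ],
)

```text
time_s: 32.48
eef_pos: [0.644, 0.0656, 0.1953]
eef_rot: [0.0, 0.717, 0.697, 0.0]
wrist_force: [-2.8, 0.5, 6.5]
opening: 0.24
```

move_arm(
  moves=[
    {"gripper": 100,"x": 0,"y": 0,"z": 0,"roll": 0},
    {"gripper": 100,"x": 0,"y": 0,"z": 0,"roll": 0},
    {"gripper": 100,"x": 0,"y": 0,"z": 0,"roll": 0},
    {"gripper": 100,"x": 0,"y": 0,"z": 0,"roll": 0},
    {"gripper": 100,"x": 0,"y": 0,"z": 0,"roll": 0},
  ],
)

```text
time_s: 33.1
eef_pos: [0.6438, 0.0655, 0.1945]
eef_rot: [-0.0, 0.717, 0.697, -0.0]
wrist_force: [0.2, -0.8, 0.5]
opening: 1.002
```

move_arm(
  moves=[
    {"gripper": 100,"x": 0,"y": 0,"z": -2.5,"roll": 0},
    {"gripper": 100,"x": 0,"y": 0,"z": -5.5,"roll": 0},
    {"gripper": 100,"x": 0,"y": 0,"z": -5.5,"roll": 0},
    {"gripper": 100,"x": 0,"y": 0,"z": 0,"roll": 0},
    {"gripper": 100,"x": 0,"y": 0,"z": 0,"roll": 0},
  ],
)

```text
time_s: 33.72
eef_pos: [0.6436, 0.0655, 0.3294]
eef_rot: [-0.0, 0.717, 0.697, -0.0]
wrist_force: [-0.2, 0.2, -1.2]
opening: 1.004
```

```bash
python3 wr.py w15 >/dev/null
python3 - <<'E'
from h import *
c=dict(np.load("w15.npz"))
b=near(blobs(c["img"],"yellow"),(320,230));P=(plane(c,b,.01)*1000).astype(np.float32);print(cv2.minAreaRect(P))
h,r=horn(c["img"],b);print("horn px",h,r,plane(c,h,.047)*1000)
from bench import ctrl
for n in["top","scene"]:
    c=ctrl.camera(n);np.savez(f"{n}2.npz",**c)
t=c0=dict(np.load("top2.npz"))["img"];s=c["img"]
cv2.imwrite("pics/end.png",cv2.resize(np.hstack([t,s])[:,:,::-1],(800,300),interpolation=cv2.INTER_AREA))
# shift of red and orange vs start, both views
for n in["top","scene"]:
  for nm,lo,hi,roi in[("orange",(4,150,60),(15,255,255),{"top":(390,250,460,320),"scene":(220,245,275,305)}),("red",(165,120,40),(180,255,255),{"top":(320,160,370,215),"scene":(335,250,380,290)})]:
    r=[]
    for k in"02":
        i=np.load(f"{n}{k}.npz")["img"];x0,y0,x1,y1=roi[n];m=cv2.inRange(cv2.cvtColor(i[y0:y1,x0:x1].copy(),cv2.COLOR_RGB2HSV),lo,hi)
        r.append((np.argwhere(m).mean(0).round(1),int((m>0).sum())))
    print(n,nm,r)
E
```

```text
((643.657470703125, 64.59171295166016), (54.367210388183594, 75.66349792480469), 87.36181640625)
horn px [319.45455933 241.5       ] 11.465540885925293 [[651.25411765  65.63929083]]
top orange [(array([30.6, 32.8]), 658), (array([30. , 32.7]), 740)]
top red [(array([26.6, 22. ]), 21), (array([28.6, 22.3]), 7)]
scene orange [(array([30.5, 26. ]), 290), (array([30.4, 26. ]), 285)]
scene red [(array([nan, nan]), 0), (array([nan, nan]), 0)]<stdin>:16: RuntimeWarning: Mean of empty slice.
  ret = um.true_divide(
```

View pics/end.png

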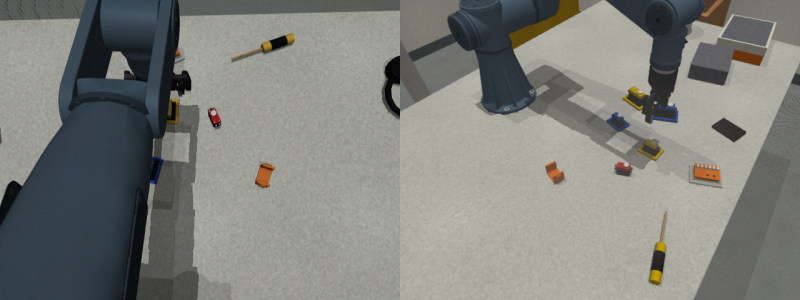

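The last two pictures show all four servos upright in their nests. The bracket centroid is unchanged, and the red servo is still at about (343,187) in the top view. Handing in.

```bash
python3 -c "
from bench import ctrl
o=ctrl.get_obs();print(o['time_s'],o['opening'],abs(o['dq']).max());print(ctrl.hand_in())"
```

```text
33.875 1.0009463408703185 0.004806018260150397
the job is handed in; nothing more can be done
None
```

All four servos, yellow large, blue large, blue small and yellow small, are in the nests of their own colour and size. Each was gripped across its width, lowered until the wrist force showed contact with the pocket floor, and then released. The job was handed in at 33.9 s, with the gripper open and clear; no verdict was reported.

**Placement:** after each release a wrist picture was taken. For three servos the horn sat on the nest's axis, 14 mm (blue large) and 7–8 mm (both small ones) from its centre; yellow large was checked only by eye. The blue large and both small servos touched down within about 0.2 mm of the height expected for a 3 mm floor. Yellow large touched down level with that height too. The final scene picture shows all four upright.

**Red servo and bracket:** the bracket's centroid moved less than 1 pixel in both views. The automatic check of the red servo did not work, because its colour mask found almost no pixels. By eye it is still at its starting place in the top view.

**Checks that disagreed:**
- Some horn heights taken from the top and scene cameras were off, at 33 to 64 mm. Wrist-camera views gave 44 to 56 mm, as the sizes in the task require. For yellow large the first two cameras already agreed.
- The final top view was partly blocked by the arm, so it could not confirm all the nests.
- The first move calls were refused because rows had missing fields; nothing moved then.

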